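Release the corner bracket from its spring bar

TASK

On one of the two small black stands a flat L-shaped corner bracket hangs by its corner on a spring bar. Pick up the two-pronged tool, set its prongs astride that bar in front of the collar and push the collar back against its spring until the bracket drops free onto the foot of its stand, then lift the tool out so that the bar springs back, and stand the tool upright on the table again. Touch neither the bar nor the bracket with the gripper, and leave the straight strap hanging on the other stand.

Things in the scene. Friction and masses are not known exactly. Their poses are not given: they have to be found in the camera images.
- fork: Two-pronged tool standing on its prongs, 0.15-0.3 kg. Grey grip 24 x 24 mm, 55 to 95 mm above the prong tips; steel fork 48 mm wide (its x), 20 mm thick (its y); two prongs 11 mm wide, 45 mm long, 26 mm clear between them, under a 10 mm crossbar. Origin midway between the prong tips, z up; half-turn symmetric. A look-alike nearby has one middle prong.
- bar: Steel spring bar holding the bracket, 85 mm up: pin 8 mm thick, collar 36 mm across. Origin: pin axis, in the collar's pushed face; +y along the pin, the way to push; z up. Collar y 0 to 8 mm, spring behind; bare pin for prongs y -44 to 0; fixed posts y -52 to -44 and -74 to -66, stand 100 mm tall at most. Frees the bracket after 16 mm (20 is sure), stop at 30; 2 N at start, 9.5 N there.
- bracket: Flat aluminium L-shaped corner bracket, 6 mm thick, about 50 g; arms 24 mm wide, 62 mm long at right angles, hanging corner up between the bar's two posts, 88 mm wide. Origin: middle of the 14 mm hole in its corner, 4 mm below the pin's axis, 59 mm from the collar's face; z up. Let go, it drops 29 mm onto the stand's foot (12 mm high, 80 x 164 mm, length along the pin) and stays standing there.
- strap: Straight aluminium strap, 24 mm wide, 62 mm long, 6 mm thick, hanging upright on the same kind of bar on the other stand; to be left there. Origin: middle of the hole at its top, 3 mm below that pin's axis; z up.

How it is judged:
By the outcome, as a careful person would: the job done as asked, in the order asked, and still so for the second after the job is handed in, with the robot touching nothing.
It also fails if it takes over 42 s, if anything falls off the work surface, if the arm or the gripper's body presses on something with over 40 N, if the wrist force passes 120 N, or if a joint passes its speed limit or range.

ROBOT

A 6-joint arm with a two-finger parallel gripper is mounted at the origin on the work surface. World frame = base frame: x ahead of the robot, y to its left, z up, the work surface at z = 0. Lengths are in m, angles in rad, forces in N, time in s.
With the tool pointing down it reaches from about 0.3 to 0.875 m from the base axis. Payload 4.2 kg.
Tool frame: the origin (TCP) lies midway between the tips of the shut fingers; the grasp point (between the pads) lies 19 mm behind it; z points along the fingers, y is the line along which they close (so a half turn about z gives the same grasp; the last joint's range is limited). The gripper opens to 85 mm and grips with 20 to 120 N. Pads are 22 mm wide; open, the fingers measure 114 mm over their backs; the gripper's body (76 mm by 85 mm) begins 54 mm behind the grasp point. The pads swing forward as they close: fully open they stand 13 mm farther back than shut.
Start: joints at [1.242, 0.32, 1.565, -0, 1.257, -0.02], TCP at [0.175, 0.548, 0.231] pointing down, gripper open.
Joint ranges: [-3.11, 3.11], [-0.84, 2.01], [0.21, 2.61], [-1.34, 4.49], [0.05, 2.63], [-2.56, 2.56]. Speed limits (rad/s): [2.57, 2.57, 3.14, 3.14, 3.14, 3.14].

INTERFACE

Orientations are given as a 3x3 rotation matrix whose columns are the frame's x, y, z axes.
In Python, from workcell import manip, eyes, workorder, spotter gives the robot as it stands. The module is installed in compiled form; this text tells all that it offers.
- The arm moves only by the tool send_rows, never from a script. Its argument "plan" is a list of rows, each an object of numbers: "dx", "dy", "dz": the shift along the tool's x, y, z in m; "ax", "ay", "az": the turn, a rotation vector about the tool's x, y, z in rad. A call has 1 to 5 rows; each row is the pose to reach, as a shift and turn from the pose commanded when the call began, along the tool's axes at that moment; what a row does not reach only later rows make up. A row lasts 1/12 s, in which the tool goes at most 41.7 mm and 7.16 degrees, less where a joint would pass 70% of its speed; a pose out of reach is approached as far as the arm can. A call with a gripper value outside its range is refused whole. "fingers" is the opening, from -1 (shut) to 1 (fully open), so that 0 is half open, set as the call begins (left out, the last holds). The fingers move at their own pace and stop on an object; the grip force is fixed at half the most. Time passes only in rows, so rows that repeat a pose let the fingers close. It gives the time, the measured TCP pose, the force, the opening and the grip force at its end, in the units of the state.
- manip.get_obs(): the state, without advancing time (a new reading comes with each control period).
- eyes.capture(name): name is "side" or "top" or "wrist"; returns a dict with "image" (384x512x3 uint8, red, green, blue), "mtx" (3x3 intrinsics, pixels), "k1" (the pictures are not rectified: a ray, as slopes to the right and down, at radius r is drawn at 1 + k1 r^2 times it, then the intrinsics apply), "extrinsics" (4x4, takes a point from camera to world coordinates); the wrist camera has in their place "T_tool_cam" (4x4, takes a point from camera to tool coordinates, whose origin is the TCP and whose axes are the flange's). Camera axes: x right, y down, z forward; pixel columns grow to the right and rows downward; lengths in m; the calibration is good to about 2 mm. A picture is of the moment at which its call begins: read the wrist's pose just before it. There is no depth.
- workorder.finish_job(): hands the job in; it is judged then, once.
Trained networks look in a picture, given as the dict that the camera call returned (one of the last four; its "shot" number tells which), for a name from the list of things; names that differ only in an ending like _2 or _b are one class to them, and where a whole thing is asked for, a point or a joint stands for the part that bears it (a point fixed in the world has none). Each returns a list of dicts, best first, with "score" (0 to 1); they miss things now and then, are a little off and sometimes report something else, mostly with a low value. They report only what shows in the picture. A call takes as long as a camera call.
- spotter.silhouettes(target, picture): "region" (384x512 bool, what is visible of it) and "point" ([row, column] in pixels, amid what is visible of it).
The state is a dict: "t": time; "joint_pos": joint angles; "joint_vel": joint speeds; "tau": joint torques, N m; "tool_pos": TCP position; "tool_rot": TCP orientation; "contact_force": force on the tool from outside, world axes, zero at the start; "moment": the same for the moment, N m; "finger_gap": opening from 0.0 (shut) to 1.0 (fully open); "grasp_force": force on a finger pad.
Only numpy, scipy, OpenCV 4.12 (cv2) and the standard library are available. Lean on these libraries where they do the work, as an engineer would, in place of code of your own. Each camera call takes 0.05 s, during which the arm holds its last target. There are 200 camera calls.

## Working session

There is one attempt and no reset: what is moved stays moved. The work goes in short steps, Python scripts to look and compute and a tool call to move; the robot and the scene stay as the last step left them, time stands still between calls to the robot, and variables do not carry over. Pictures are saved under pics/ and viewed, at most 10 in all, crops included, and the job is handed in when it is done.

Besides the shell and the picture viewer there is one more tool, called after "Call:" by a JSON object that holds its "method" and its "body". send_rows: Moves the arm, as the interface text tells. Its arguments: {"type":"object","properties":{"plan":{"type":"array"},"fingers":{"type":"number"}},"required":["plan"]}

```bash
mkdir -p pics; ls; cat > h.py <<'E'
import numpy as np, cv2, pickle
from workcell import manip, eyes, workorder, spotter
def cap(n):
    o=manip.get_obs(); p=eyes.capture(n)
    if n=="wrist":
        T=np.eye(4);T[:3,:3]=o["tool_rot"];T[:3,3]=o["tool_pos"];p["E"]=T@np.array(p["T_tool_cam"])
    else: p["E"]=np.array(p["extrinsics"])
    return p
def rays(p,uv):
    uv=np.asarray(uv,float).reshape(-1,1,2)
    n=cv2.undistortPoints(uv,np.array(p["mtx"]),np.array([p["k1"],0,0,0.]))[:,0]
    d=np.c_[n,np.ones(len(n))]@p["E"][:3,:3].T
    return p["E"][:3,3],d
def atz(p,uv,z):
    c,d=rays(p,uv); return c+d*((z-c[2])/d[:,2])[:,None]
def proj(p,X):
    X=np.asarray(X,float).reshape(-1,3); E=np.linalg.inv(p["E"])
    return cv2.projectPoints(X,cv2.Rodrigues(E[:3,:3])[0],E[:3,3],np.array(p["mtx"]),np.array([p["k1"],0,0,0.]))[0][:,0]
def find(p,names):
    for n in names:
        for s in spotter.silhouettes(n,p)[:3]:
            ys,xs=np.nonzero(s["region"])
            print(n,round(s["score"],2),[int(v) for v in s["point"]],len(xs),(xs.min(),xs.max(),ys.min(),ys.max()) if len(xs) else "")
def save(p,n): cv2.imwrite("pics/"+n+".png",p["image"][:,:,::-1])
E
python3 - <<'E'
from h import *
o=manip.get_obs();print(o)
a=cap("top");find(a,["fork","bar","bracket","strap"])
b=cap("side");find(b,["fork","bar","bracket","strap"])
print(a["E"],b["E"],a["mtx"],a["k1"])
cv2.imwrite("pics/ab.png",cv2.resize(np.vstack([a["image"],b["image"]]),None,fx=.78,fy=.78)[:,:,::-1])
save(a,"a");save(b,"b")
pickle.dump((a,b),open("ab.pkl","wb"))
E
```

```text
pics
{'t': 0.0, 'joint_pos': array([ 1.24200074e+00,  3.20296212e-01,  1.56567920e+00, -3.96289536e-05,
        1.25739011e+00, -2.00292276e-02]), 'joint_vel': array([-0.00070444,  0.00039037,  0.00024349, -0.00058021,  0.00092125,
       -0.00022984]), 'tau': array([ 2.43918163e-03, -4.15508759e+01, -2.34162784e+01,  1.51247827e-04,
        7.94675929e-03, -2.86328179e-05]), 'tool_pos': array([0.17460627, 0.54734935, 0.23047971]), 'tool_rot': array([[-9.52712902e-01,  3.03871418e-01, -5.36784036e-04],
       [ 3.03871892e-01,  9.52711403e-01, -1.69006644e-03],
       [-2.16261293e-06, -1.77326168e-03, -9.99998428e-01]]), 'contact_force': array([-0.0128668 ,  0.15540553, -0.23781171]), 'moment': array([-0.05854487,  0.05655313, -0.03378888]), 'grasp_force': 0.0, 'finger_gap': 0.9981967557613275}
fork 0.79 [250, 285] 255 (np.int64(276), np.int64(292), np.int64(243), np.int64(266))
bar 0.83 [161, 131] 250 (np.int64(117), np.int64(153), np.int64(154), np.int64(169))
bracket 0.59 [165, 163] 174 (np.int64(162), np.int64(171), np.int64(147), np.int64(184))
strap 0.5 [169, 161] 184 (np.int6
[... 343 characters left out ...]
nt64(211), np.int64(238), np.int64(148), np.int64(166))
strap 0.45 [239, 365] 186 (np.int64(356), np.int64(373), np.int64(226), np.int64(254))
[[-0.01873426 -0.99162844  0.12775784  0.46199868]
 [-0.99963112  0.01606402 -0.02189933 -0.02041958]
 [ 0.0196637  -0.12812098 -0.99156359  0.83927646]
 [ 0.          0.          0.          1.        ]] [[ 0.67721255 -0.48373333  0.55442332  0.1555775 ]
 [-0.73551101 -0.42440411  0.52811428 -0.40018758]
 [-0.02016694 -0.76543008 -0.64320299  0.5587428 ]
 [ 0.          0.          0.          1.        ]] [[375.03796757   0.         254.97793193]
 [  0.         375.03796757 194.97417826]
 [  0.           0.           1.        ]] -0.10975096944889746
```

View pics/ab.png

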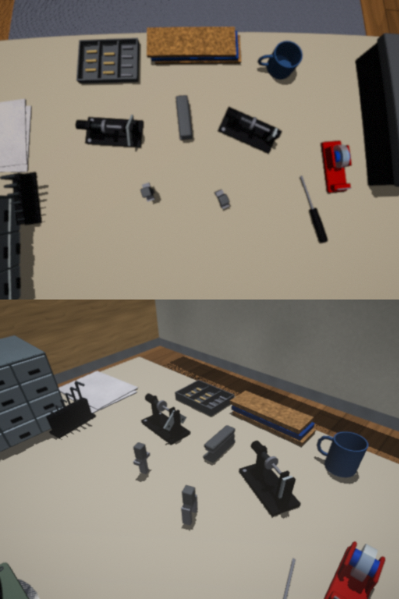

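The contact sheet shows two stands: bracket at top-view (165,165) and strap at (345,172). Two tool candidates sit at (190,244) and (285,252). I'll zoom in.

```bash
python3 - <<'E'
from h import *
a,b=pickle.load(open("ab.pkl","rb"))
A=a["image"];B=b["image"]
r=lambda i:cv2.resize(i,(400,300),interpolation=cv2.INTER_CUBIC)
g=np.vstack([np.hstack([r(A[130:205,90:190]),r(A[215:290,250:350])]),np.hstack([r(B[120:195,150:250]),r(B[180:300,130:290])])])
cv2.imwrite("pics/z.png",g[:,:,::-1])
# coarse
print("fork",atz(a,[[284,254]],.05),"other",atz(a,[[190,244]],.05))
print("collar?",atz(a,[[131,161],[163,165],[117,160],[180,166]],.085))
E
```

```text
fork [[ 0.43832843 -0.09618712  0.05      ]] other [[0.46255407 0.09995365 0.05      ]]
collar? [[0.63410609 0.21778966 0.085     ]
 [0.62433619 0.15076368 0.085     ]
 [0.63687164 0.24746383 0.085     ]
 [0.62158728 0.11559634 0.085     ]]
```

View pics/z.png

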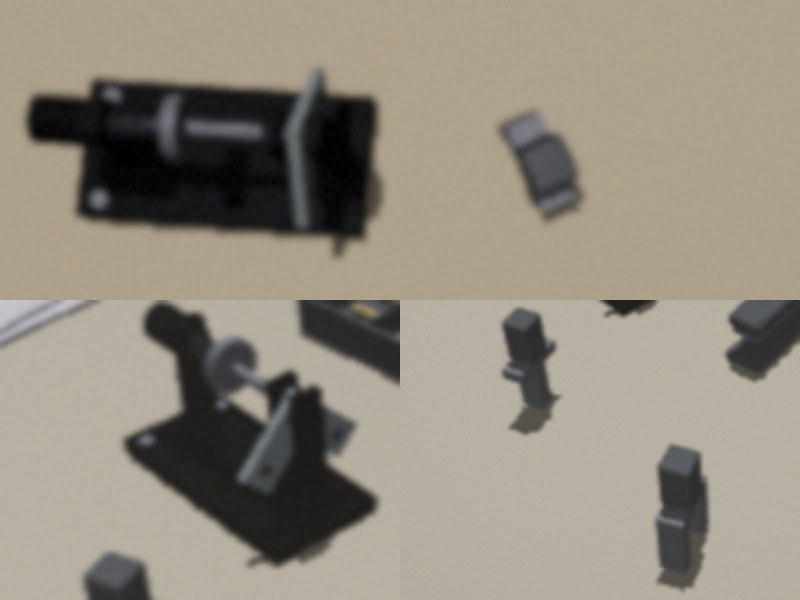

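```bash
cat >> h.py <<'E'
from scipy.spatial.transform import Rotation as R
def toolR(yaw):  # tool y axis at world angle yaw, z down
    y=np.array([np.cos(yaw),np.sin(yaw),0]);z=np.array([0,0,-1.]);return np.c_[np.cross(y,z),y,z]
def go(pos,yaw,o=None):
    o=o or manip.get_obs();Rc=np.array(o["tool_rot"])
    d=Rc.T@(np.array(pos)-o["tool_pos"]); w=R.from_matrix(Rc.T@toolR(yaw)).as_rotvec()
    print("d",d.round(4),"w",w.round(4),"tool",np.round(o["tool_pos"],4),"yaw",round(float(np.arctan2(Rc[1,1],Rc[0,1])),4),"q6",o["joint_pos"][5].round(3),"t",o["t"])
E
python3 - <<'E'
from h import *
a,b=pickle.load(open("ab.pkl","rb"))
P=atz(a,[[282,245.5],[290.7,266]],.055);print(P,P.mean(0)); v=P[1]-P[0]; x=np.arctan2(v[1],v[0]); print(np.degrees(x),np.linalg.norm(v))
# side-camera check of fork: grip top center
print(atz(b,[[130+ (680-400)*.4,180+(455-300)*.4]],.095))
for k in (np.pi/2,-np.pi/2): go([.42,-.09,.25],x+k)
E
```

```text
[[ 0.45613329 -0.09199323  0.055     ]
 [ 0.41344997 -0.10899879  0.055     ]] [ 0.43479163 -0.10049601  0.055     ]
-158.27705801154332 0.045946223210584634
[[ 0.43805424 -0.09718871  0.095     ]]
d [-0.4275 -0.5331 -0.0187] w [-0.     -0.      2.4536] tool [0.1748 0.5478 0.2313] yaw 1.262 q6 -0.02 t 0.5
d [-0.4275 -0.5331 -0.0187] w [ 0.    -0.    -0.688] tool [0.1748 0.5478 0.2313] yaw 1.262 q6 -0.02 t 0.5
```

Call:
{"method": "send_rows", "body": {"plan": [{"dx": -0.15,"dy": -0.18},{"dx": -0.15,"dy": -0.18},{"dx": -0.15,"dy": -0.18},{"dx": -0.15,"dy": -0.18},{"dx": -0.15,"dy": -0.18}], "fingers": 1}}

```text
schema error: expected keys dx, dy, dz, ax, ay, az
```

Call:
{"method": "send_rows", "body": {"plan": [{"dx": -0.15,"dy": -0.18},{"dx": -0.15,"dy": -0.18},{"dx": -0.15,"dy": -0.18},{"dx": -0.15,"dy": -0.18},{"dx": -0.15,"dy": -0.18}]}}

```text
schema error: expected keys dx, dy, dz, ax, ay, az
```

```bash
python3 - <<'E'
from h import *
go([.437,-.098,.25],1.95)
E
```

```text
d [-0.4461 -0.5355 -0.0187] w [ 0.    -0.    -0.688] tool [0.1748 0.5478 0.2313] yaw 1.262 q6 -0.02 t 0.5
```

Call:
{"method": "send_rows", "body": {"plan": [{"dx": -0.13,"dy": -0.155,"dz": 0,"ax": 0,"ay": 0,"az": 0},{"dx": -0.13,"dy": -0.155,"dz": 0,"ax": 0,"ay": 0,"az": 0},{"dx": -0.13,"dy": -0.155,"dz": 0,"ax": 0,"ay": 0,"az": 0},{"dx": -0.13,"dy": -0.155,"dz": 0,"ax": 0,"ay": 0,"az": 0},{"dx": -0.13,"dy": -0.155,"dz": 0,"ax": 0,"ay": 0,"az": 0}], "fingers": 1}}

```text
t: 0.92
tool_pos: [0.2517, 0.3582, 0.2313]
tool_rot: [[-0.953, 0.304, 0.0], [0.304, 0.953, -0.0], [-0.0, -0.0, -1.0]]
contact_force: [-0.3, 0.4, 0.5]
finger_gap: 0.999
grasp_force: 0.0
```

Call:
{"method": "send_rows", "body": {"plan": [{"dx": -0.13,"dy": -0.155,"dz": 0,"ax": 0,"ay": 0,"az": 0},{"dx": -0.13,"dy": -0.155,"dz": 0,"ax": 0,"ay": 0,"az": 0},{"dx": -0.13,"dy": -0.155,"dz": 0,"ax": 0,"ay": 0,"az": 0},{"dx": -0.13,"dy": -0.155,"dz": 0,"ax": 0,"ay": 0,"az": 0},{"dx": -0.13,"dy": -0.155,"dz": 0,"ax": 0,"ay": 0,"az": 0}]}}

```text
t: 1.33
tool_pos: [0.3285, 0.1712, 0.2317]
tool_rot: [[-0.953, 0.304, 0.001], [0.304, 0.953, 0.0], [-0.001, 0.0, -1.0]]
contact_force: [0.5, 0.8, 0.6]
finger_gap: 1.002
grasp_force: 0.0
```

```bash
python3 - <<'E'
from h import *
go([.437,-.098,.25],1.95)
E
```

```text
d [-0.1852 -0.2235 -0.0182] w [ 1.000e-04  1.200e-03 -6.882e-01] tool [0.3285 0.1712 0.2317] yaw 1.2618 q6 -0.812 t 1.3333
```

Call:
{"method": "send_rows", "body": {"plan": [{"dx": -0.13,"dy": -0.155,"dz": 0,"ax": 0,"ay": 0,"az": -0.4},{"dx": -0.13,"dy": -0.155,"dz": 0,"ax": 0,"ay": 0,"az": -0.4},{"dx": -0.13,"dy": -0.155,"dz": 0,"ax": 0,"ay": 0,"az": -0.4},{"dx": -0.13,"dy": -0.155,"dz": 0,"ax": 0,"ay": 0,"az": -0.4},{"dx": -0.13,"dy": -0.155,"dz": 0,"ax": 0,"ay": 0,"az": -0.4}]}}

```text
t: 1.75
tool_pos: [0.3946, 0.0117, 0.2317]
tool_rot: [[-0.995, -0.095, 0.001], [-0.095, 0.995, 0.001], [-0.001, 0.001, -1.0]]
contact_force: [0.9, -0.4, -0.1]
finger_gap: 0.994
grasp_force: 0.0
```

```bash
python3 - <<'E'
from h import *
go([.437,-.098,.25],1.95)
E
```

```text
d [-0.0317 -0.1133 -0.0184] w [ 0.0005  0.0012 -0.2838] tool [0.3946 0.0117 0.2317] yaw 1.6662 q6 -1.667 t 1.75
```

Call:
{"method": "send_rows", "body": {"plan": [{"dx": -0.032,"dy": -0.113,"dz": 0,"ax": 0,"ay": 0,"az": -0.284},{"dx": -0.032,"dy": -0.113,"dz": 0,"ax": 0,"ay": 0,"az": -0.284},{"dx": -0.032,"dy": -0.113,"dz": 0,"ax": 0,"ay": 0,"az": -0.284},{"dx": -0.032,"dy": -0.113,"dz": 0,"ax": 0,"ay": 0,"az": -0.284},{"dx": -0.032,"dy": -0.113,"dz": 0,"ax": 0,"ay": 0,"az": -0.284}]}}

```text
t: 2.17
tool_pos: [0.4372, -0.0986, 0.2311]
tool_rot: [[-0.932, -0.362, -0.0], [-0.362, 0.932, 0.0], [0.0, 0.0, -1.0]]
contact_force: [0.1, 1.1, 0.6]
finger_gap: 0.999
grasp_force: 0.0
```

```bash
python3 - <<'E'
from h import *
go([.437,-.098,.25],1.95)
p=cap("wrist");find(p,["fork"]);save(p,"w1");pickle.dump(p,open("w1.pkl","wb"));print(p["E"])
print(proj(p,[[.437,-.098,.095],[.437,-.098,.055]]))
E
```

```text
d [-0.      0.0006 -0.0189] w [ 0.0001 -0.0001 -0.0088] tool [ 0.4372 -0.0986  0.2311] yaw 1.9412 q6 -2.189 t 2.1667
fork 0.61 [167, 255] 1405 (np.int64(244), np.int64(272), np.int64(136), np.int64(193))
[[-3.62243828e-01  8.92258449e-01  2.69544559e-01  3.70324182e-01]
 [ 9.32083042e-01  3.47008868e-01  1.03952144e-01 -1.25916663e-01]
 [-7.82173864e-04  2.88893935e-01 -9.57360790e-01  3.73812740e-01]
 [ 0.00000000e+00  0.00000000e+00  0.00000000e+00  1.00000000e+00]]
[[257.92187096 178.63765869]
 [257.66152916 168.00847277]]
```

View pics/w1.png

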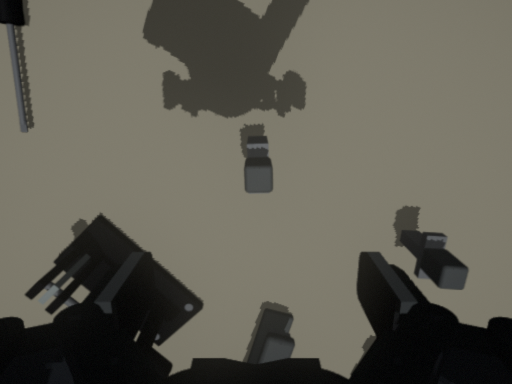

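The wrist picture shows the fork's grip top at (258,175), crossbar at (258,147), well aligned with the fingers. Descending.

Call:
{"method": "send_rows", "body": {"plan": [{"dx": 0.003,"dy": 0,"dz": 0.04,"ax": 0,"ay": 0,"az": -0.008},{"dx": 0.003,"dy": 0,"dz": 0.08,"ax": 0,"ay": 0,"az": -0.008},{"dx": 0.003,"dy": 0,"dz": 0.12,"ax": 0,"ay": 0,"az": -0.008},{"dx": 0.003,"dy": 0,"dz": 0.15,"ax": 0,"ay": 0,"az": -0.008},{"dx": 0.003,"dy": 0,"dz": 0.173,"ax": 0,"ay": 0,"az": -0.008}]}}

```text
t: 2.68
tool_pos: [0.4318, -0.0955, 0.0563]
tool_rot: [[-0.927, -0.376, -0.003], [-0.376, 0.927, 0.001], [0.002, 0.002, -1.0]]
contact_force: [-0.4, -0.6, -0.2]
finger_gap: 0.999
grasp_force: 0.0
```

Call:
{"method": "send_rows", "body": {"plan": [{"dx": 0,"dy": 0,"dz": 0,"ax": 0,"ay": 0,"az": 0},{"dx": 0,"dy": 0,"dz": 0,"ax": 0,"ay": 0,"az": 0},{"dx": 0,"dy": 0,"dz": 0,"ax": 0,"ay": 0,"az": 0},{"dx": 0,"dy": 0,"dz": 0,"ax": 0,"ay": 0,"az": 0},{"dx": 0,"dy": 0,"dz": 0,"ax": 0,"ay": 0,"az": 0}], "fingers": -1}}

```text
t: 3.1
tool_pos: [0.435, -0.0978, 0.0599]
tool_rot: [[-0.927, -0.374, 0.004], [-0.374, 0.927, -0.001], [-0.003, -0.002, -1.0]]
contact_force: [0.5, -1.3, 0.6]
finger_gap: 0.297
grasp_force: 0.0
```

Call:
{"method": "send_rows", "body": {"plan": [{"dx": 0,"dy": 0,"dz": 0,"ax": 0,"ay": 0,"az": 0},{"dx": 0,"dy": 0,"dz": 0,"ax": 0,"ay": 0,"az": 0},{"dx": 0,"dy": 0,"dz": 0,"ax": 0,"ay": 0,"az": 0},{"dx": 0,"dy": 0,"dz": 0,"ax": 0,"ay": 0,"az": 0},{"dx": 0,"dy": 0,"dz": 0,"ax": 0,"ay": 0,"az": 0}]}}

```text
t: 3.52
tool_pos: [0.435, -0.0979, 0.06]
tool_rot: [[-0.928, -0.374, 0.004], [-0.374, 0.928, -0.0], [-0.003, -0.002, -1.0]]
contact_force: [0.1, 1.1, 4.7]
finger_gap: 0.272
grasp_force: 59.1
```

Call:
{"method": "send_rows", "body": {"plan": [{"dx": 0,"dy": 0,"dz": -0.04,"ax": 0,"ay": 0,"az": 0},{"dx": 0,"dy": 0,"dz": -0.08,"ax": 0,"ay": 0,"az": 0},{"dx": 0,"dy": 0,"dz": -0.12,"ax": 0,"ay": 0,"az": 0},{"dx": 0,"dy": 0,"dz": -0.16,"ax": 0,"ay": 0,"az": 0},{"dx": 0,"dy": 0,"dz": -0.18,"ax": 0,"ay": 0,"az": 0}]}}

```text
t: 3.93
tool_pos: [0.4354, -0.0982, 0.2439]
tool_rot: [[-0.928, -0.374, 0.009], [-0.374, 0.928, -0.002], [-0.007, -0.005, -1.0]]
contact_force: [1.3, 0.2, -2.0]
finger_gap: 0.273
grasp_force: 60.4
```

```bash
python3 - <<'E'
from h import *
a,b=pickle.load(open("ab.pkl","rb"))
c=lambda x,y:[90+x/4,130+y/4]
def ang(P): v=P[0]-P[1]; return round(float(np.degrees(np.arctan2(v[1],v[0]))),1),round(float(np.linalg.norm(v)),3)
F=atz(a,[c(95,80),c(375,97),c(78,213),c(362,236)],.012);print(F.round(4),F.mean(0),ang(F[:2]),ang(F[2:]))
P=atz(a,[c(187,129),c(262,131)],.087);print(P.round(4),ang(P))
C=atz(a,[c(183,128)],.095);print("collar face",C)
bc=atz(a,[c(297,128)],.09);print("bracket",bc)
bb=lambda x,y:[150+x/4,120+y/4]
# side view: collar centre, face side
print("side collar",atz(b,[bb(236,365-300)],.085), "bracket hole-ish",atz(b,[bb(292,392-300)],.088))
go([.62,.17,.24],np.radians(83))
E
```

```text
[[0.6773 0.2819 0.012 ]
 [0.664  0.1205 0.012 ]
 [0.6006 0.2889 0.012 ]
 [0.5847 0.1272 0.012 ]] [0.63164855 0.2046278  0.012     ] (85.3, 0.162) (84.4, 0.163)
[[0.6308 0.205  0.087 ]
 [0.6289 0.1659 0.087 ]] (87.3, 0.039)
collar face [[0.62953182 0.20471441 0.095     ]]
bracket [[0.62946873 0.14716083 0.09      ]]
side collar [[0.63492536 0.20689893 0.085     ]] bracket hole-ish [[0.63355974 0.15579699 0.088     ]]
d [-0.2714  0.1798  0.005 ] w [-0.0033  0.0086  0.5051] tool [ 0.4354 -0.0982  0.2439] yaw 1.9537 q6 -2.202 t 3.9333
```

Call:
{"method": "send_rows", "body": {"plan": [{"dx": -0.143,"dy": 0.095,"dz": 0,"ax": 0,"ay": 0,"az": 0},{"dx": -0.143,"dy": 0.095,"dz": 0,"ax": 0,"ay": 0,"az": 0},{"dx": -0.143,"dy": 0.095,"dz": 0,"ax": 0,"ay": 0,"az": 0},{"dx": -0.143,"dy": 0.095,"dz": 0,"ax": 0,"ay": 0,"az": 0},{"dx": -0.143,"dy": 0.095,"dz": 0,"ax": 0,"ay": 0,"az": 0}]}}

```text
t: 4.35
tool_pos: [0.5342, 0.0488, 0.2387]
tool_rot: [[-0.926, -0.377, 0.004], [-0.377, 0.926, 0.004], [-0.005, 0.002, -1.0]]
contact_force: [0.9, -0.2, -2.5]
finger_gap: 0.274
grasp_force: 60.3
```

Call:
{"method": "send_rows", "body": {"plan": [{"dx": -0.142,"dy": 0.094,"dz": 0,"ax": 0,"ay": 0,"az": 0.473},{"dx": -0.142,"dy": 0.094,"dz": 0,"ax": 0,"ay": 0,"az": 0.473},{"dx": -0.142,"dy": 0.094,"dz": 0,"ax": 0,"ay": 0,"az": 0.473},{"dx": -0.142,"dy": 0.094,"dz": 0,"ax": 0,"ay": 0,"az": 0.473},{"dx": -0.142,"dy": 0.094,"dz": 0,"ax": 0,"ay": 0,"az": 0.473}]}}

```text
t: 4.77
tool_pos: [0.6304, 0.1899, 0.2374]
tool_rot: [[-0.996, 0.089, 0.003], [0.089, 0.996, 0.004], [-0.002, 0.004, -1.0]]
contact_force: [0.5, -0.2, -2.5]
finger_gap: 0.276
grasp_force: 60.6
```

```bash
python3 - <<'E'
from h import *
go([.6295,.184,.17],1.481)
p=cap("wrist");find(p,["fork","bar","bracket"]);save(p,"w2");pickle.dump(p,open("w2.pkl","wb"))
u=np.array([np.cos(1.481),np.sin(1.481),0]);O=np.array([.6315,.206,.085])
print(proj(p,[O,O-.044*u,O-.059*u,O+[0,0,.018]]).round(0))
s=cap("side");find(s,["fork"]);t=cap("top")
r=lambda i:cv2.resize(i,(400,300),interpolation=cv2.INTER_CUBIC)
g=np.vstack([np.hstack([r(p["image"]),r(p["image"][150:300,156:356])]),np.hstack([r(s["image"][60:210,120:320]),r(t["image"][105:225,90:250])])])
cv2.imwrite("pics/z2.png",g[:,:,::-1])
E
```

```text
d [ 0.0006 -0.0062  0.0674] w [0.0044 0.0023 0.001 ] tool [0.6304 0.1899 0.2374] yaw 1.482 q6 -1.209 t 4.7667
fork 0.62 [264, 257] 7990 (np.int64(225), np.int64(287), np.int64(176), np.int64(328))
bar 0.85 [173, 284] 1127 (np.int64(201), np.int64(321), np.int64(156), np.int64(196))
bracket 0.65 [164, 210] 836 (np.int64(204), np.int64(218), np.int64(123), np.int64(210))
[[274. 173.]
 [224. 173.]
 [207. 173.]
 [275. 178.]]
fork 0.81 [87, 204] 522 (np.int64(196), np.int64(220), np.int64(64), np.int64(109))
```

View pics/z2.png

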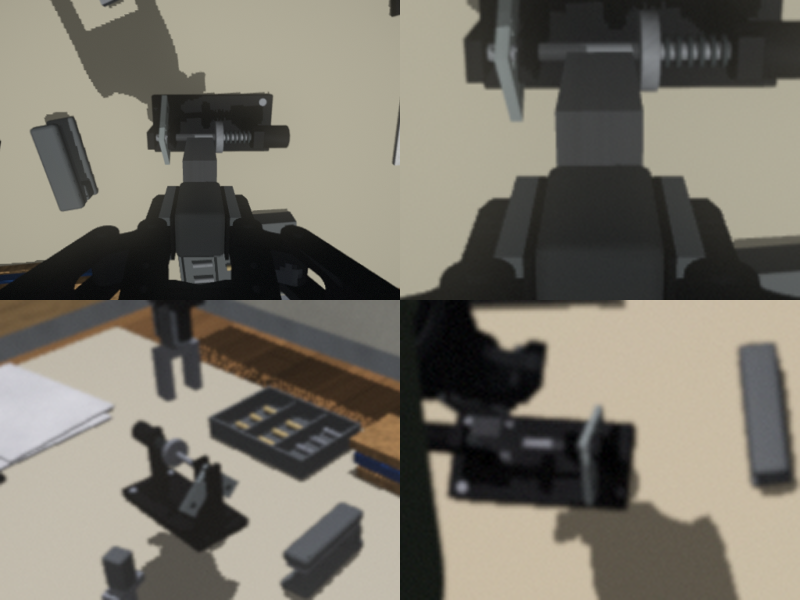

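Wrist view: collar face at about (276,175), pin row about 174, bracket at about (211,165). That is within 2 mm of my estimate, and the fork straddles the pin line. I'll lower to just above, then insert slowly.

Call:
{"method": "send_rows", "body": {"plan": [{"dx": 0,"dy": -0.004,"dz": 0.02,"ax": 0,"ay": 0,"az": 0},{"dx": 0,"dy": -0.004,"dz": 0.04,"ax": 0,"ay": 0,"az": 0},{"dx": 0,"dy": -0.004,"dz": 0.055,"ax": 0,"ay": 0,"az": 0},{"dx": 0,"dy": -0.004,"dz": 0.055,"ax": 0,"ay": 0,"az": 0},{"dx": 0,"dy": -0.004,"dz": 0.055,"ax": 0,"ay": 0,"az": 0}]}}

```text
t: 5.53
tool_pos: [0.6266, 0.1791, 0.1833]
tool_rot: [[-0.996, 0.091, -0.001], [0.091, 0.996, -0.0], [0.001, -0.0, -1.0]]
contact_force: [-0.3, -0.4, -2.2]
finger_gap: 0.274
grasp_force: 60.5
```

```bash
python3 - <<'E'
from h import *
go([.630,.186,.11],1.481)
p=cap("wrist");find(p,["fork","bar"]);s=cap("side");t=cap("top")
r=lambda i:cv2.resize(i,(400,300),interpolation=cv2.INTER_CUBIC)
g=np.vstack([np.hstack([r(p["image"]),r(p["image"][150:300,156:356])]),np.hstack([r(s["image"][90:180,150:270]),r(t["image"][120:210,90:210])])])
cv2.imwrite("pics/z3.png",g[:,:,::-1])
E
```

```text
d [-0.0028  0.0072  0.0733] w [-0.0004 -0.0012 -0.001 ] tool [0.6266 0.1791 0.1833] yaw 1.48 q6 -1.219 t 5.5333
fork 0.75 [264, 252] 8003 (np.int64(224), np.int64(287), np.int64(176), np.int64(328))
bar 0.91 [198, 308] 1842 (np.int64(205), np.int64(351), np.int64(173), np.int64(222))
```

View pics/z3.png

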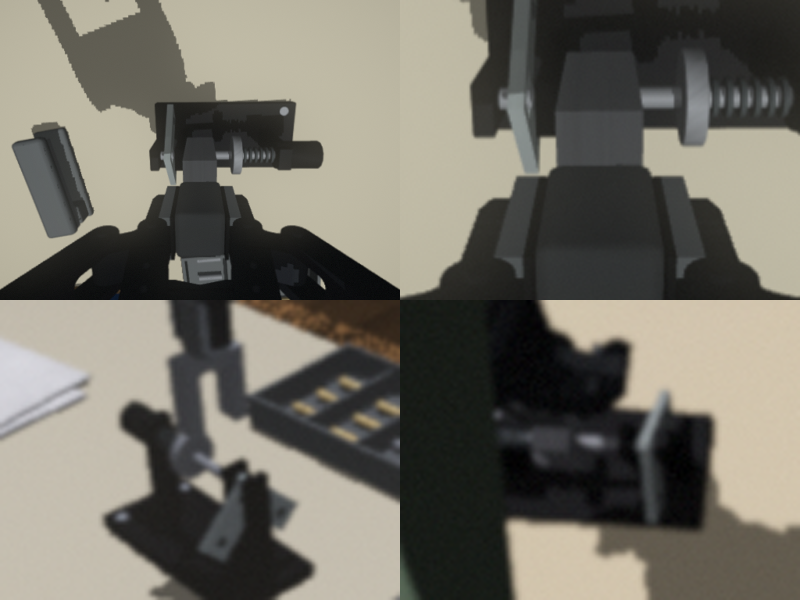

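```bash
python3 - <<'E'
from h import *
p=cap("wrist"); u=np.array([np.cos(1.481),np.sin(1.481)]); v=np.array([u[1],-u[0]])
tp=manip.get_obs()["tool_pos"]; print(tp)
for n,uv,z in (("face",[297.5,198.5],.087),("pin",[285,199],.089),("collar top",[297.5,176],.075),("collar bottom",[297.5,222],.075),("bracket",[216,195],.085)):
    X=atz(p,[uv],z)[0]; print(n,X.round(4),"along",(X-tp)[:2]@u,"lat",(X-tp)[:2]@v)
# fork crossbar/prong outline check: expected px for fork corners at tool-aligned pose
T=np.array([tp[0],tp[1],tp[2]-.060])
for y in(-.010,.010):
  for x in (-.024,.024): print(x,y,proj(p,[np.r_[T[:2]+u*y+v*x,T[2]+.055],np.r_[T[:2]+u*y+v*x,T[2]]]).round(0).tolist())
E
```

```text
[0.62764457 0.1801573  0.18459587]
face [0.6364 0.2097 0.087 ] along 0.030167766316632556 lat 0.006051668433345557
pin [0.6353 0.2004 0.089 ] along 0.020848960168701584 lat 0.005784758051137222
collar top [0.6226 0.2118 0.075 ] along 0.03107408671257836 lat -0.0078748519346752
collar bottom [0.6598 0.2098 0.075 ] along 0.032397907941143736 lat 0.029338918223798943
bracket [0.629  0.1503 0.085 ] along -0.029646889603969606 lat 0.0039929782492398695
-0.024 -0.01 [[235.0, 199.0], [240.0, 170.0]]
0.024 -0.01 [[236.0, 292.0], [241.0, 243.0]]
-0.024 0.01 [[279.0, 199.0], [273.0, 170.0]]
0.024 0.01 [[277.0, 292.0], [272.0, 243.0]]
```

Fork is about 30 mm before the collar face and ~2 mm off laterally. I'll shift 8 mm along the pin, 2 mm sideways, and descend.

Call:
{"method": "send_rows", "body": {"plan": [{"dx": -0.0025,"dy": 0.008,"dz": 0.0,"ax": 0,"ay": 0,"az": 0},{"dx": -0.0025,"dy": 0.008,"dz": 0.01,"ax": 0,"ay": 0,"az": 0},{"dx": -0.0025,"dy": 0.008,"dz": 0.02,"ax": 0,"ay": 0,"az": 0},{"dx": -0.0025,"dy": 0.008,"dz": 0.035,"ax": 0,"ay": 0,"az": 0},{"dx": -0.0025,"dy": 0.008,"dz": 0.045,"ax": 0,"ay": 0,"az": 0}]}}

```text
t: 6.25
tool_pos: [0.6293, 0.1877, 0.1358]
tool_rot: [[-0.996, 0.089, -0.003], [0.089, 0.996, -0.001], [0.003, -0.001, -1.0]]
contact_force: [0.1, 0.8, -3.1]
finger_gap: 0.273
grasp_force: 60.5
```

Call:
{"method": "send_rows", "body": {"plan": [{"dx": 0,"dy": 0,"dz": 0.01,"ax": 0,"ay": 0,"az": 0},{"dx": 0,"dy": 0,"dz": 0.02,"ax": 0,"ay": 0,"az": 0},{"dx": 0,"dy": 0,"dz": 0.027,"ax": 0,"ay": 0,"az": 0},{"dx": 0,"dy": 0,"dz": 0.027,"ax": 0,"ay": 0,"az": 0},{"dx": 0,"dy": 0,"dz": 0.027,"ax": 0,"ay": 0,"az": 0}]}}

```text
t: 6.67
tool_pos: [0.6303, 0.1878, 0.1109]
tool_rot: [[-0.996, 0.09, -0.001], [0.09, 0.996, -0.0], [0.001, -0.0, -1.0]]
contact_force: [0.9, -0.9, -1.6]
finger_gap: 0.272
grasp_force: 60.5
```

```bash
python3 - <<'E'
from h import *
p=cap("wrist");find(p,["bracket"]);s=cap("side")
go([.634,.186,.11],1.481)
r=lambda i:cv2.resize(i,(400,300),interpolation=cv2.INTER_CUBIC)
g=np.hstack([r(p["image"][150:300,156:356]),r(s["image"][90:180,150:270])])
cv2.imwrite("pics/z4.png",g[:,:,::-1])
E
```

```text
bracket 0.6 [199, 185] 2165 (np.int64(172), np.int64(200), np.int64(143), np.int64(269))
d [-0.0032 -0.0017  0.0022] w [ 0.0007  0.0017 -0.    ] tool [0.631  0.188  0.1122] yaw 1.481 q6 -1.209 t 6.8167
```

View pics/z4.png

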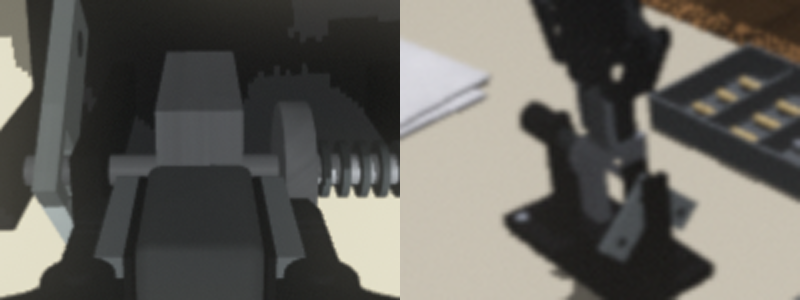

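Prongs are astride the pin with the crossbar above it, and the collar face is about 10 mm ahead. Pushing in +y.

Call:
{"method": "send_rows", "body": {"plan": [{"dx": 0,"dy": 0.004,"dz": 0,"ax": 0,"ay": 0,"az": 0},{"dx": 0,"dy": 0.008,"dz": 0,"ax": 0,"ay": 0,"az": 0},{"dx": 0,"dy": 0.012,"dz": 0,"ax": 0,"ay": 0,"az": 0},{"dx": 0,"dy": 0.015,"dz": 0,"ax": 0,"ay": 0,"az": 0},{"dx": 0,"dy": 0.015,"dz": 0,"ax": 0,"ay": 0,"az": 0}]}}

```text
t: 7.23
tool_pos: [0.6319, 0.2028, 0.1116]
tool_rot: [[-0.996, 0.089, 0.001], [0.089, 0.996, -0.001], [-0.001, -0.001, -1.0]]
contact_force: [-0.1, -3.3, -1.8]
finger_gap: 0.271
grasp_force: 60.8
```

Call:
{"method": "send_rows", "body": {"plan": [{"dx": 0,"dy": 0.004,"dz": 0,"ax": 0,"ay": 0,"az": 0},{"dx": 0,"dy": 0.008,"dz": 0,"ax": 0,"ay": 0,"az": 0},{"dx": 0,"dy": 0.012,"dz": 0,"ax": 0,"ay": 0,"az": 0},{"dx": 0,"dy": 0.015,"dz": 0,"ax": 0,"ay": 0,"az": 0},{"dx": 0,"dy": 0.015,"dz": 0,"ax": 0,"ay": 0,"az": 0}]}}

```text
t: 7.65
tool_pos: [0.6331, 0.217, 0.1115]
tool_rot: [[-0.996, 0.089, -0.0], [0.089, 0.996, -0.002], [-0.0, -0.002, -1.0]]
contact_force: [-0.6, -7.0, 1.9]
finger_gap: 0.271
grasp_force: 60.9
```

```bash
python3 - <<'E'
from h import *
p=cap("wrist");find(p,["bracket"]);s=cap("side");find(s,["bracket"]);o=manip.get_obs();print(o["contact_force"],o["tool_pos"])
r=lambda i:cv2.resize(i,(400,300),interpolation=cv2.INTER_CUBIC)
g=np.hstack([r(p["image"][150:300,156:356]),r(s["image"][90:180,150:270])])
cv2.imwrite("pics/z5.png",g[:,:,::-1])
E
```

```text
bracket 0.73 [177, 157] 1525 (np.int64(139), np.int64(172), np.int64(137), np.int64(258))
bracket 0.74 [164, 220] 254 (np.int64(211), np.int64(238), np.int64(151), np.int64(175))
[-0.45767756 -6.69903679  0.49642952] [0.63303891 0.2164875  0.11149247]
```

Call:
{"method": "send_rows", "body": {"plan": [{"dx": 0,"dy": 0.002,"dz": 0,"ax": 0,"ay": 0,"az": 0},{"dx": 0,"dy": 0.005,"dz": 0,"ax": 0,"ay": 0,"az": 0},{"dx": 0,"dy": 0.005,"dz": 0,"ax": 0,"ay": 0,"az": 0},{"dx": 0,"dy": 0.005,"dz": 0,"ax": 0,"ay": 0,"az": 0},{"dx": 0,"dy": 0.005,"dz": 0,"ax": 0,"ay": 0,"az": 0}]}}

```text
t: 8.27
tool_pos: [0.6334, 0.221, 0.1115]
tool_rot: [[-0.996, 0.089, -0.0], [0.089, 0.996, -0.003], [0.0, -0.003, -1.0]]
contact_force: [-0.2, -7.8, 0.2]
finger_gap: 0.274
grasp_force: 61.0
```

```bash
python3 - <<'E'
from h import *
p=cap("wrist");find(p,["bracket"]);s=cap("side");find(s,["bracket"]);o=manip.get_obs();print(o["contact_force"],o["tool_pos"])
r=lambda i:cv2.resize(i,(400,300),interpolation=cv2.INTER_CUBIC)
g=np.hstack([r(p["image"][120:270,106:306]),r(s["image"][90:180,150:270])])
cv2.imwrite("pics/z5.png",g[:,:,::-1])
E
```

```text
bracket 0.73 [177, 151] 1653 (np.int64(132), np.int64(168), np.int64(137), np.int64(259))
bracket 0.53 [164, 220] 185 (np.int64(211), np.int64(237), np.int64(153), np.int64(174))
[-0.35151145 -7.92349311  0.53925934] [0.63345057 0.22093619 0.11153018]
```

View pics/z5.png

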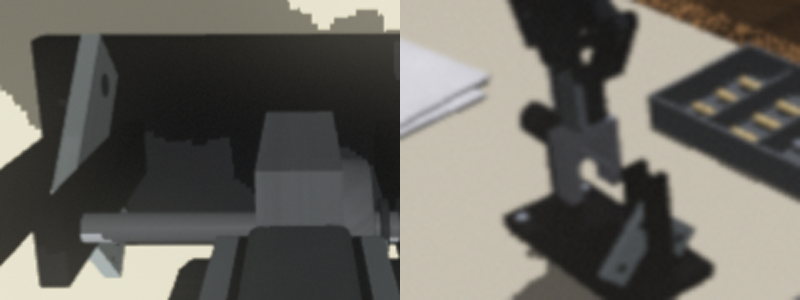

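The bracket has dropped: in the wrist view its hole sits below the pin line, and in the side view it stands on the foot. I'll ease back, then lift out.

Call:
{"method": "send_rows", "body": {"plan": [{"dx": 0,"dy": -0.008,"dz": 0,"ax": 0,"ay": 0,"az": 0},{"dx": 0,"dy": -0.016,"dz": 0,"ax": 0,"ay": 0,"az": 0},{"dx": 0,"dy": -0.024,"dz": 0,"ax": 0,"ay": 0,"az": 0},{"dx": 0,"dy": -0.031,"dz": 0,"ax": 0,"ay": 0,"az": 0},{"dx": 0,"dy": -0.031,"dz": 0,"ax": 0,"ay": 0,"az": 0}]}}

```text
t: 8.88
tool_pos: [0.6304, 0.1912, 0.1111]
tool_rot: [[-0.996, 0.091, -0.001], [0.091, 0.996, 0.001], [0.001, 0.001, -1.0]]
contact_force: [-0.8, 0.3, -3.3]
finger_gap: 0.275
grasp_force: 60.6
```

Call:
{"method": "send_rows", "body": {"plan": [{"dx": 0,"dy": 0,"dz": -0.01,"ax": 0,"ay": 0,"az": 0},{"dx": 0,"dy": 0,"dz": -0.03,"ax": 0,"ay": 0,"az": 0},{"dx": 0,"dy": 0,"dz": -0.06,"ax": 0,"ay": 0,"az": 0},{"dx": 0,"dy": 0,"dz": -0.09,"ax": 0,"ay": 0,"az": 0},{"dx": 0,"dy": 0,"dz": -0.12,"ax": 0,"ay": 0,"az": 0}]}}

```text
t: 9.3
tool_pos: [0.6305, 0.1929, 0.2332]
tool_rot: [[-0.996, 0.089, 0.0], [0.089, 0.996, 0.002], [-0.0, 0.002, -1.0]]
contact_force: [0.3, -0.3, -2.7]
finger_gap: 0.274
grasp_force: 60.5
```

```bash
python3 - <<'E'
from h import *
s=cap("side");find(s,["bracket"]);o=manip.get_obs();print(o["contact_force"])
go([.435,-.098,.23],1.95)
E
```

```text
bracket 0.7 [160, 219] 234 (np.int64(210), np.int64(237), np.int64(153), np.int64(174))
[ 0.38229125  0.00275468 -2.47576055]
d [ 0.1719 -0.3083  0.0045] w [ 0.0031  0.0136 -0.4683] tool [0.6336 0.1938 0.2386] yaw 1.4818 q6 -1.203 t 9.4
```

Call:
{"method": "send_rows", "body": {"plan": [{"dx": 0.0865,"dy": -0.12,"dz": 0,"ax": 0,"ay": 0,"az": 0},{"dx": 0.0865,"dy": -0.12,"dz": 0,"ax": 0,"ay": 0,"az": 0},{"dx": 0.0865,"dy": -0.12,"dz": 0,"ax": 0,"ay": 0,"az": 0},{"dx": 0.0865,"dy": -0.12,"dz": 0,"ax": 0,"ay": 0,"az": 0},{"dx": 0.0865,"dy": -0.12,"dz": 0,"ax": 0,"ay": 0,"az": 0}]}}

```text
t: 9.82
tool_pos: [0.5297, 0.0775, 0.2308]
tool_rot: [[-0.996, 0.092, -0.004], [0.092, 0.996, -0.001], [0.004, -0.002, -1.0]]
contact_force: [-0.2, -0.2, -1.6]
finger_gap: 0.27
grasp_force: 60.7
```

Call:
{"method": "send_rows", "body": {"plan": [{"dx": 0.0865,"dy": -0.12,"dz": 0,"ax": 0,"ay": 0,"az": 0},{"dx": 0.0865,"dy": -0.12,"dz": 0,"ax": 0,"ay": 0,"az": 0},{"dx": 0.0865,"dy": -0.12,"dz": 0,"ax": 0,"ay": 0,"az": 0},{"dx": 0.0865,"dy": -0.12,"dz": 0,"ax": 0,"ay": 0,"az": 0},{"dx": 0.0865,"dy": -0.12,"dz": 0,"ax": 0,"ay": 0,"az": 0}]}}

```text
t: 10.23
tool_pos: [0.4337, -0.0334, 0.2309]
tool_rot: [[-0.996, 0.092, -0.003], [0.092, 0.996, -0.0], [0.003, -0.001, -1.0]]
contact_force: [-0.2, 1.1, -3.3]
finger_gap: 0.273
grasp_force: 60.9
```

Call:
{"method": "send_rows", "body": {"plan": [{"dx": 0,"dy": 0,"dz": 0.03,"ax": 0,"ay": 0,"az": 0},{"dx": 0,"dy": 0,"dz": 0.07,"ax": 0,"ay": 0,"az": 0},{"dx": 0,"dy": 0,"dz": 0.11,"ax": 0,"ay": 0,"az": 0},{"dx": 0,"dy": 0,"dz": 0.14,"ax": 0,"ay": 0,"az": 0},{"dx": 0,"dy": 0,"dz": 0.14,"ax": 0,"ay": 0,"az": 0}]}}

```text
t: 10.65
tool_pos: [0.433, -0.0303, 0.0861]
tool_rot: [[-0.996, 0.089, -0.012], [0.089, 0.996, 0.002], [0.013, 0.001, -1.0]]
contact_force: [-0.7, -0.3, -2.8]
finger_gap: 0.271
grasp_force: 60.8
```

```bash
python3 - <<'E'
from h import *
s=cap("side");go([.44,-.03,.06],1.4818);print(manip.get_obs()["contact_force"], manip.get_obs()["tool_rot"][:,2])
E
```

```text
d [-0.0049  0.0011  0.0289] w [ 0.0008 -0.0071 -0.0004] tool [ 0.4352 -0.0307  0.089 ] yaw 1.4814 q6 -1.579 t 10.7
[ 0.45300419  0.79632395 -2.04975889] [-0.00700972  0.00145401 -0.99997437]
```

Call:
{"method": "send_rows", "body": {"plan": [{"dx": 0,"dy": 0,"dz": 0.009,"ax": 0,"ay": 0,"az": 0},{"dx": 0,"dy": 0,"dz": 0.018,"ax": 0,"ay": 0,"az": 0},{"dx": 0,"dy": 0,"dz": 0.024,"ax": 0,"ay": 0,"az": 0},{"dx": 0,"dy": 0,"dz": 0.028,"ax": 0,"ay": 0,"az": 0},{"dx": 0,"dy": 0,"dz": 0.028,"ax": 0,"ay": 0,"az": 0}]}}

```text
t: 11.12
tool_pos: [0.4368, -0.0317, 0.0631]
tool_rot: [[-0.996, 0.09, -0.0], [0.09, 0.996, 0.0], [0.0, 0.0, -1.0]]
contact_force: [-0.4, 0.4, -2.9]
finger_gap: 0.275
grasp_force: 61.0
```

Call:
{"method": "send_rows", "body": {"plan": [{"dx": 0,"dy": 0,"dz": 0.0,"ax": 0,"ay": 0,"az": 0},{"dx": 0,"dy": 0,"dz": 0.0,"ax": 0,"ay": 0,"az": 0},{"dx": 0,"dy": 0,"dz": 0.0,"ax": 0,"ay": 0,"az": 0}]}}

```text
t: 11.37
tool_pos: [0.4373, -0.0318, 0.0637]
tool_rot: [[-0.996, 0.09, 0.001], [0.09, 0.996, -0.0], [-0.001, 0.0, -1.0]]
contact_force: [-0.3, 1.0, -2.1]
finger_gap: 0.269
grasp_force: 61.0
```

Call:
{"method": "send_rows", "body": {"plan": [{"dx": 0,"dy": 0,"dz": 0.0015,"ax": 0,"ay": 0,"az": 0},{"dx": 0,"dy": 0,"dz": 0.003,"ax": 0,"ay": 0,"az": 0},{"dx": 0,"dy": 0,"dz": 0.004,"ax": 0,"ay": 0,"az": 0},{"dx": 0,"dy": 0,"dz": 0.004,"ax": 0,"ay": 0,"az": 0},{"dx": 0,"dy": 0,"dz": 0.004,"ax": 0,"ay": 0,"az": 0}]}}

```text
t: 11.78
tool_pos: [0.4371, -0.0317, 0.0601]
tool_rot: [[-0.996, 0.09, 0.001], [0.09, 0.996, 0.0], [-0.001, 0.0, -1.0]]
contact_force: [-2.2, -0.0, 5.8]
finger_gap: 0.271
grasp_force: 62.3
```

Contact with the table; releasing and withdrawing.

Call:
{"method": "send_rows", "body": {"plan": [{"dx": 0,"dy": 0,"dz": 0,"ax": 0,"ay": 0,"az": 0},{"dx": 0,"dy": 0,"dz": 0,"ax": 0,"ay": 0,"az": 0},{"dx": 0,"dy": 0,"dz": 0,"ax": 0,"ay": 0,"az": 0},{"dx": 0,"dy": 0,"dz": 0,"ax": 0,"ay": 0,"az": 0},{"dx": 0,"dy": 0,"dz": 0,"ax": 0,"ay": 0,"az": 0}], "fingers": 1}}

```text
t: 12.2
tool_pos: [0.437, -0.0317, 0.0592]
tool_rot: [[-0.996, 0.09, 0.0], [0.09, 0.996, 0.0], [-0.0, 0.0, -1.0]]
contact_force: [0.0, 0.7, 1.4]
finger_gap: 0.959
grasp_force: 0.0
```

Call:
{"method": "send_rows", "body": {"plan": [{"dx": 0,"dy": 0,"dz": 0,"ax": 0,"ay": 0,"az": 0},{"dx": 0,"dy": 0,"dz": -0.02,"ax": 0,"ay": 0,"az": 0},{"dx": 0,"dy": 0,"dz": -0.06,"ax": 0,"ay": 0,"az": 0},{"dx": 0,"dy": 0,"dz": -0.1,"ax": 0,"ay": 0,"az": 0},{"dx": 0,"dy": 0,"dz": -0.14,"ax": 0,"ay": 0,"az": 0}]}}

```text
t: 12.62
tool_pos: [0.4363, -0.0316, 0.2007]
tool_rot: [[-0.996, 0.09, -0.001], [0.09, 0.996, 0.0], [0.001, 0.0, -1.0]]
contact_force: [1.0, -0.4, -0.2]
finger_gap: 1.0
grasp_force: 0.0
```

Call:
{"method": "send_rows", "body": {"plan": [{"dx": 0.06,"dy": 0,"dz": -0.04,"ax": 0,"ay": 0,"az": 0},{"dx": 0.06,"dy": 0,"dz": -0.04,"ax": 0,"ay": 0,"az": 0},{"dx": 0.06,"dy": 0,"dz": -0.04,"ax": 0,"ay": 0,"az": 0},{"dx": 0.06,"dy": 0,"dz": -0.04,"ax": 0,"ay": 0,"az": 0},{"dx": 0.06,"dy": 0,"dz": -0.04,"ax": 0,"ay": 0,"az": 0}]}}

```text
t: 13.03
tool_pos: [0.3773, -0.0264, 0.239]
tool_rot: [[-0.996, 0.09, 0.0], [0.09, 0.996, 0.0], [-0.0, 0.0, -1.0]]
contact_force: [0.6, -0.2, 0.5]
finger_gap: 1.001
grasp_force: 0.0
```

```bash
python3 - <<'E'
from h import *
s=cap("side");find(s,["fork","bracket","strap"]);t=cap("top");find(t,["fork","bracket"])
g=np.vstack([cv2.resize(s["image"][90:310,130:430],(780,572))])
cv2.imwrite("pics/end.png",g[:,:,::-1])
E
```

```text
fork 0.66 [239, 216] 871 (np.int64(204), np.int64(232), np.int64(219), np.int64(267))
bracket 0.7 [160, 220] 175 (np.int64(211), np.int64(238), np.int64(153), np.int64(174))
strap 0.53 [236, 367] 168 (np.int64(356), np.int64(374), np.int64(226), np.int64(254))
fork 0.53 [253, 253] 237 (np.int64(248), np.int64(259), np.int64(243), np.int64(266))
bracket 0.59 [177, 165] 121 (np.int64(164), np.int64(171), np.int64(151), np.int64(187))
```

View pics/end.png

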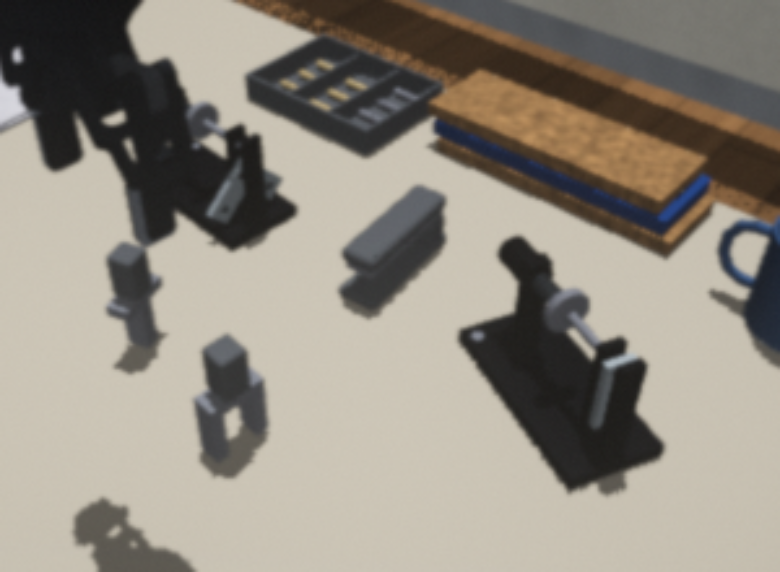

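The fork stands upright at (230,400), the bracket rests low on its stand's foot, the collar has sprung back, and the strap still hangs on the other stand.

```bash
python3 -c "
from workcell import workorder
print(workorder.finish_job())"
```

```text
the job is handed in; nothing more can be done
None
```

The job is done and handed in: the bracket is off the bar and standing on its stand's foot, the bar has sprung back, the fork is upright on the table and the strap still hangs on the other stand, all at about 13 s of the 42 s allowed.

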